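# Clear the lip and flip the garnish caddy open

## Task

Open the black garnish caddy, whose lid has a red lip that is blocked by the blue tumbler standing in front of it. First slide the tumbler along the table with the fingers, to the left or right, until no part of it stands in front of the lip; then push up under the lip with the fingertips and flip the lid up and over its balance point, so that it lies back fully open by itself. Only push: never lift or tip the tumbler, handle the lid gently, and leave everything else where it stands.

Things in the scene. Friction and masses are not known exactly. Their poses are not given: they have to be found in the camera images.
- caddy: black garnish caddy, 194 (x) x 352 (y) x 118 mm high with its lid shut, fixed to the table. Origin at the centre of its underside, z up; its front, with the lid's lip, faces its own -x, and its y runs along the lip. The lower box is 160 x 342 mm; its rim stands out to 84 mm in front of the origin, at 86 to 92 mm height.
- caddy_lid (a joint): hinge of the clear, bluish lid, an upside-down tray 161 x 348 x 26 mm, 3 mm walls, at 92 to 118 mm height: 0 rad shut, 1.83 fully open against its stop, leaning back past upright. Axis along the caddy's y. 0.22 kg, low friction, damped: it balances at 1.38 rad; let go below that it falls shut, beyond 1.45 it sinks back to the stop. About 1.1 N at the lip lifts it.
- lip (a point): on the lid: middle of the lower front edge of the red lip, a flat tab 4 mm thick and 110 mm long (along y), 16 mm out from the lid's front wall. Lid shut: at (-97, 0, 94) mm in the caddy's frame; 13 mm of it overhang the rim, free beneath down to the table. It swings up and back with the lid on a radius of 183 mm about the hinge.
- hinge (a point): middle of the lid's hinge axis, fixed at (86, 0, 95) mm in the caddy's frame, at the back
- blue_tumbler: blue tinted glass tumbler, open and hollow, 84 mm across, 85 mm high, 0.13 to 0.27 kg; origin at the centre of its underside, z up. Starts in front of the lip, its centre 165 to 180 mm in front of the caddy's origin. It clears the lip when its centre is 97 mm or more from the lip's middle, measured along the lip. The table has a seam at x = 0.527; beyond it the top is 1.5 mm higher.
- jigger: steel double jigger, 44 mm across, 84 mm high, origin under its centre; a bystander to the right of the tumbler, at least 240 mm from the lip's middle
- salt_shaker: salt shaker, 44 mm across, 90 mm high, origin under its centre; a bystander to the left of the tumbler, at least 240 mm from the lip's middle
- pepper_mill: brown wooden pepper mill, 58 mm across, 163 mm high, origin under its centre; a bystander beside the caddy's left end
- toothpicks: green pot of toothpicks, 38 mm across, 72 mm high, origin under its centre; a bystander beside the caddy's right end
Mind the look-alikes: they are no part of the job. What is shaped like the blue_tumbler but brown or pink is not meant.

How it is judged (in metres and radians):
On the way, in this order (a step that is already met when the one before it is completed fails the run):
1. the tumbler has been slid out from in front of the lip, upright, while the lid is still shut ((y of blue_tumbler in the frame of caddy above 0.095 m or y of blue_tumbler in the frame of caddy below -0.095 m) and angle between blue_tumbler's own z axis and vertical below 0.1 rad and value of joint caddy_lid below 0.1 rad), for 0.2 s.
2. the lid lies back fully open (value of joint caddy_lid above 1.7 rad), for 0.2 s.
At the end, for the whole second after the job is handed in: the lid rests open at more than 1.7 rad of its 1.83 rad, and the blue tumbler stands upright and still on the table, its centre more than 95 mm to one side of the lip's middle (value of joint caddy_lid above 1.7 rad and (y of blue_tumbler in the frame of caddy above 0.095 m or y of blue_tumbler in the frame of caddy below -0.095 m) and angle between blue_tumbler's own z axis and vertical below 0.1 rad and height (world z) of blue_tumbler between -0.01 and 0.01 m and linear speed of blue_tumbler below 0.02 m/s); the robot touches nothing.
It fails at once if the blue tumbler is lifted off the table (12 mm) or tipped (0.35 rad) (height (world z) of blue_tumbler above 0.012 m or angle between blue_tumbler's own z axis and vertical above 0.35 rad).
It fails at once if the tumbler is squeezed: more than 30 N from the fingers (contact force between the fingers and blue_tumbler above 30 N).
It fails at once if the caddy or its lid is pinched or handled roughly: more than 30 N from the fingers (contact force between the fingers and caddy above 30 N).
It fails at once if the lid is flung: faster than 5 rad/s (velocity of joint caddy_lid above 5 rad/s).
It fails at once if a bystander is moved more than 30 mm (distance of any of jigger, salt_shaker, pepper_mill, toothpicks from where it was at the start of the episode above 0.03 m).
It also fails if it takes over 61 s, if anything falls off the work surface, if the arm or the gripper's body presses on something with over 40 N, if the wrist force passes 120 N, or if a joint passes its speed limit or range.

## Robot

A 6-joint arm with a two-finger parallel gripper is mounted at the origin on the work surface; the furniture and walls round the work are solid. World frame = base frame: x ahead of the robot, y to its left, z up, the work surface at z = 0. Lengths are in mm, angles in rad, forces in N, time in s.
With the tool pointing down it reaches from about 350 to 875 mm from the base axis. Payload 4.2 kg.
Tool frame: the origin (TCP) lies at the very end of the fingers, on their centre line; the grasp point (between the pads) lies 19 mm behind it (bot.grip_point_offset is the distance from the TCP to the grasp point, in mm); z points along the fingers, y is the line along which they close (so a half turn about z gives the same grasp; the last joint's range is limited). The gripper opens to 85 mm and grips with 20 to 120 N. Pads are 22 mm wide; open, the fingers measure 114 mm over their backs; the gripper's body (76 mm by 85 mm) begins 54 mm behind the grasp point. The pads swing forward as they close: fully open they stand 13 mm farther back than shut.
Start: joints at [-1.01, 0.385, 0.008, 0, -1.194, -0.259], TCP at [185.79, -596.725, 231.312] pointing down, gripper open.
Joint ranges: [-3.14, 3.14], [-1.21, 2.06], [-1.07, 1.41], [-3.16, 2.05], [-2.99, -0.16], [-3.1, 3.1]. Speed limits (rad/s): [2.79, 2.79, 3.14, 3.14, 3.14, 3.14].

## Interface

Orientations are given as a unit quaternion [x, y, z, w].
In Python, from plant import bot, viewer gives the robot as it stands.
- The arm moves only by the tool drive_tool, never from a script. Its arguments are lists of equal length, an entry for each row: "gripper": the gripper command: -1 is shut, 1 is fully open, values between are in proportion; "dp": the shift along the tool's x, y, z in m, a list of three; "rotation": the turn, a rotation vector about the tool's x, y, z in degrees, a list of three. A call has 1 to 20 rows; each row shifts and turns the commanded pose from where the row before left it, along the tool's axes as they then stand; what a row does not reach is not made up. A row lasts 1/12 s, in which the tool goes at most 41.7 mm and 7.16 degrees, less where a joint would pass 70% of its speed; a pose out of reach is approached as far as the arm can. A call is refused whole if a number of a shift passes 0.0417 or a number of a turn 7.16, either way. A call with a gripper value outside its range is refused whole. The fingers move at their own pace and stop on an object; the grip force is fixed at half the most. Time passes only in rows, so rows that do not move let the fingers close. It gives the time, the measured TCP pose, the force, the opening and the grip force at its end, in the units of the state.
- bot.get_state(): the state, without advancing time (a new reading comes with each control period).
- viewer.camera(name): name is "scene" or "side" or "wrist"; returns a dict with "image" (400x640x3 uint8, red, green, blue), "z_map" (400x640 float32, mm along the optical axis (not along the pixel's ray), 0 where there is no reading), "vertical_fov" (degrees; the focal length in pixels is half the picture's height over the tangent of half this angle, whatever the lens; pixels are square), "cx", "cy" (the principal point, pixels), "dist" ([k1, k2, p1, p2, k3] as OpenCV has them; the pictures are not rectified), "position" and "rotation" of the camera in the world; the wrist camera has in their place "T_tool_cam" (4x4, takes a point from camera to tool coordinates, whose origin is the TCP and whose axes are the flange's). Camera axes: x right, y down, z forward; pixel columns grow to the right and rows downward; lengths in mm; the calibration is good to about 2 mm. A picture is of the moment at which its call begins: read the wrist's pose just before it.
- bot.finish_job(): hands the job in; it is judged then, once.
The state is a dict: "t": time; "joints": joint angles; "qd": joint speeds; "joint_efforts": joint torques, N m; "position": TCP position; "tcp_rot": TCP orientation; "wrist_force": force on the tool from outside, world axes, zero at the start; "moment": the same for the moment, N m; "gripper_width": opening from 0.0 (shut) to 1.0 (fully open); "grasp_force": force on a finger pad.
Only numpy, scipy, OpenCV 4.12 (cv2) and the standard library are available. Lean on these libraries where they do the work, as an engineer would, in place of code of your own. Each camera call takes 0.05 s, during which the arm holds its last target. There are 200 camera calls.

## Working session

There is one attempt and no reset: what is moved stays moved. The work goes in short steps, Python scripts to look and compute and a tool call to move; the robot and the scene stay as the last step left them, time stands still between calls to the robot, and variables do not carry over. Pictures are saved under pics/ and viewed, at most 10 in all, crops included, and the job is handed in when it is done.

Besides the shell and the picture viewer there is one more tool, called after "Call:" as a command line: name --argument value ..., lists and objects as JSON in quotes. drive_tool: Moves the arm, as the interface text tells. Its arguments: {"type":"object","properties":{"gripper":{"type":"array","items":{"type":"number"}},"dp":{"type":"array","items":{"type":"array","items":{"type":"number"}}},"rotation":{"type":"array","items":{"type":"array","items":{"type":"number"}}}},"required":["gripper","dp","rotation"]}

```bash
ls; mkdir -p pics; cat > h.py <<'E'
import numpy as np, cv2, pickle
from plant import bot, viewer
from scipy.spatial.transform import Rotation as R
def snap(name,fn):
    s=bot.get_state(); c=viewer.camera(name)
    pickle.dump((s,c),open(f'pics/{fn}.pkl','wb'))
    cv2.imwrite(f'pics/{fn}.png',c['image'][:,:,::-1]); return s,c
def load(fn): return pickle.load(open(f'pics/{fn}.pkl','rb'))
def rot(r):
    r=np.array(r); return r if r.shape==(3,3) else R.from_quat(r).as_matrix()
def pix2w(s,c,u,v,z=None):
    f=200/np.tan(np.radians(c['vertical_fov'])/2); K=np.array([[f,0,c['cx']],[0,f,c['cy']],[0,0,1]])
    p=cv2.undistortPoints(np.array([[[u,v]]],float),K,np.array(c['dist'],float))[0,0]; d=np.array([p[0],p[1],1.])
    if 'T_tool_cam' in c:
        T=np.eye(4);T[:3,:3]=rot(s['tcp_rot']);T[:3,3]=s['position'];T=T@c['T_tool_cam'];Rm,t=T[:3,:3],T[:3,3]
    else: Rm,t=rot(c['rotation']),np.array(c['position'])
    if z is None: return Rm@(d*c['z_map'][int(v),int(u)])+t
    w=Rm@d; return t+w*(z-t[2])/w[2]
E
python3 - <<'E'
from h import *
for n in('scene','side'):
    s,c=snap(n,n+'0'); print(n,c['position'],c['rotation'],c['vertical_fov'],c['dist'])
print(s)
E
```

```text
pics
scene [ -373.08565383 -1105.39386411   906.42316509] [ 0.81933322 -0.29018214  0.16130249 -0.46740657] 42.19712431858547 [-0.06797975  0.          0.          0.          0.        ]
side [  490.30792879 -1224.95137555   832.65213539] [ 0.87104459  0.0039728   0.00147414 -0.49118567] 52.7093872247659 [0.00592206 0.         0.         0.         0.        ]
{'t': 0.05, 'joints': array([-1.01037503e+00,  3.85549097e-01,  6.60854144e-03, -4.81402613e-04,
       -1.19403469e+00, -2.58581298e-01]), 'qd': array([-0.00094404, -0.00041151,  0.00199604,  0.00038776, -0.0011385 ,
       -0.00123895]), 'joint_efforts': array([-4.03733193e-04, -3.93677545e+01,  1.89160484e+01,  4.20553118e+00,
       -2.35392195e-03,  4.15949941e-06]), 'position': array([ 185.61795779, -596.1716624 ,  230.22195828]), 'tcp_rot': array([-1.50259852e-01,  9.88645912e-01,  1.08845582e-03, -2.28544834e-04]), 'wrist_force': array([-0.53040736,  0.46987666,  0.8284615 ]), 'moment': array([ 0.02462301, -0.04906612, -0.02987889]), 'grasp_force': 0.0, 'gripper_width': 0.9987805373080955}
```

View pics/scene0.png

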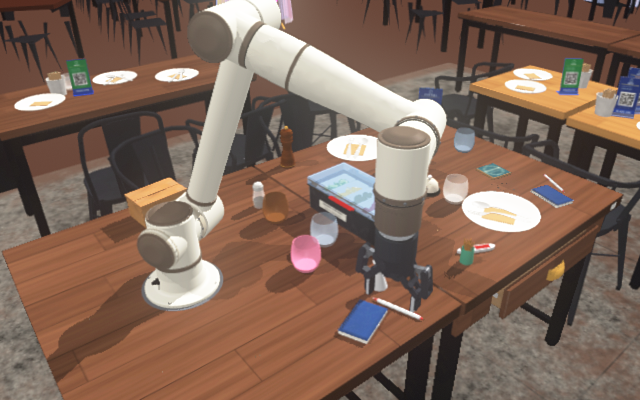

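View pics/side0.png

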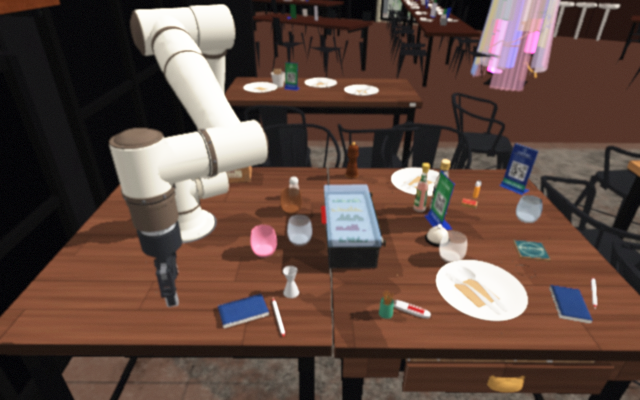

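Candidates for the tumbler in the side view are blue (300,230), pink (264,240), brown (292,197), a far blue one behind the caddy (530,208) and a pinkish one (453,246). Only (300,230), which is (324,230) in the scene view, is blue and in front of the red lip. I'll confirm that in a crop.

```bash
python3 - <<'E'
from h import *
s,c=load('side0'); im=c['image'][:,:,::-1]
cv2.imwrite('pics/cropA.png',cv2.resize(im[140:320,230:430],None,fx=3.3,fy=3.3,interpolation=cv2.INTER_CUBIC))
E
```

```text
(no output)
```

View pics/cropA.png

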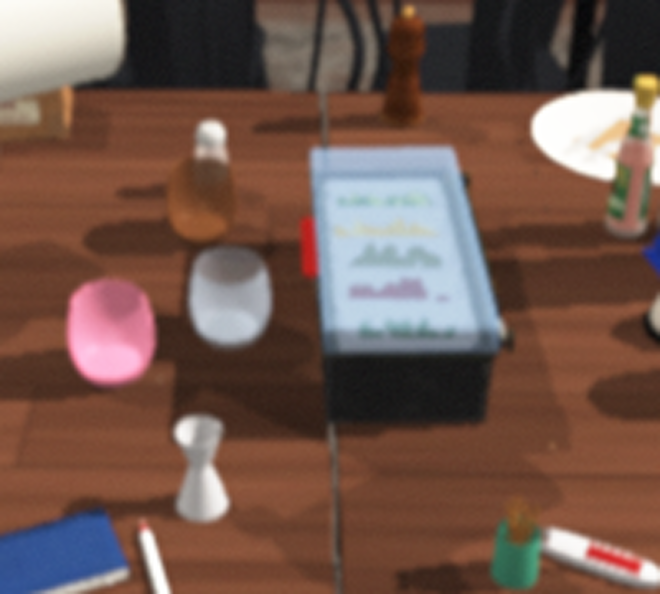

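```bash
python3 - <<'E'
from h import *
from scipy.optimize import least_squares
s,c=load('side0')
q=lambda u,v:(u/3.3+230-.5+.15,v/3.3+140-.35)
for n,u,v,z in [('lidNL',312,150,118),('lidNR',455,149,118),('lidFR',498,346,118),('lidFL',321,346,118),('lipN',302,219,96),('lipF',304,274,96),
  ('caddybaseFL',333,418,1.5),('caddybaseFR',485,418,1.5),
 ('jigger base',203,508,0),('jig top',200,427,84),('blue bottom',230,344,0),('pink bottom',112,382,0),('brown bottom',203,240,0),('salt top',210,133,85),('mill base',403,115,0),('pick base',517,578,1.5)]:
    print(n,pix2w(s,c,*q(u,v),z).round(0)[:2],pix2w(s,c,*q(u,v)).round(0))
# tumbler sides silhouettes: project cylinder approx
f=200/np.tan(np.radians(c['vertical_fov'])/2);K=np.array([[f,0,c['cx']],[0,f,c['cy']],[0,0,1]])
Rm=rot(c['rotation']);t=np.array(c['position'])
def proj(P):
    return cv2.projectPoints(np.array(P,float),cv2.Rodrigues(Rm.T)[0],-Rm.T@t,K,np.array(c['dist'],float))[0][:,0]
a=np.linspace(0,2*np.pi,60)
for n,box in dict(blue=(188,272,248,346),pink=(68,155,280,384),brown=(168,235,155,242)).items():
    l,tp=q(box[0],box[2]);r,b=q(box[1],box[3])
    def res(x):
        P=np.vstack([np.c_[x[0]+42*np.cos(a),x[1]+42*np.sin(a),0*a+85],np.c_[x[0]+30*np.cos(a),x[1]+30*np.sin(a),0*a]])
        p=proj(P);return np.r_[p[:,0].min()-l,p[:,0].max()-r,p[:,1].min()-tp,(p[:,1].max()-b)*.5]
    o=least_squares(res,[430,0]);print(n,o.x.round(0),o.fun.round(1))
E
```

```text
lidNL [506.  93.] [508. 322.  -6.]
lidNR [667.  98.] [697. 326.  -5.]
lidFR [ 670. -270.] [ 674. -246.  100.]
lidFL [ 512. -272.] [ 516. -108.   -5.]
lipN [495. -20.] [495. 148.  -6.]
lipF [ 497. -124.] [498.  30.  -7.]
caddybaseFL [ 526. -231.] [ 525. -241.    9.]
caddybaseFR [ 672. -229.] [ 671. -232.    4.]
jigger base [ 409. -353.] [ 410. -366.   12.]
jig top [ 408. -343.] [ 407. -329.   72.]
blue bottom [ 421. -113.] [ 422. -133.   15.]
pink bottom [ 307. -177.] [ 309. -192.   12.]
brown bottom [380.  88.] [381.  74.   9.]
salt top [384. 195.] [383. 203.  81.]
mill base [634. 414.] [630. 374.  20.]
pick base [ 675. -434.] [ 672. -447.   15.]
blue [422. -99.] [ 0.2 -0.2 -0.6  1.1]
pink [ 310. -160.] [ 0.  -0.  -0.6  1. ]
brown [380. 102.] [-1.   1.  -0.6  0.8]
```

The blue tumbler is at about (422,-99). The lip's front edge is at x≈496 with its middle at y≈-72, and the brown tumbler and salt shaker are to the left. So I'll push right (-y), which needs about 85 mm. First I'll go over the gap to the left of the tumbler.

Call:
drive_tool --gripper '[0,0,0,0,0,0,0,0,0,0,0,0,0,0,0,0,0,0,0,0]' --dp '[[-0.0198,0.024,-0.004],[-0.0198,0.024,-0.004],[-0.0198,0.024,-0.004],[-0.0198,0.024,-0.004],[-0.0198,0.024,-0.004],[-0.0198,0.024,-0.004],[-0.0198,0.024,-0.004],[-0.0198,0.024,-0.004],[-0.0198,0.024,-0.004],[-0.0198,0.024,-0.004],[-0.0198,0.024,-0.004],[-0.0198,0.024,-0.004],[-0.0198,0.024,-0.004],[-0.0198,0.024,-0.004],[-0.0198,0.024,-0.004],[-0.0198,0.024,-0.004],[-0.0198,0.024,-0.004],[-0.0198,0.024,-0.004],[-0.0198,0.024,-0.004],[-0.0198,0.024,-0.004]]' --rotation '[[0,0,0],[0,0,0],[0,0,0],[0,0,0],[0,0,0],[0,0,0],[0,0,0],[0,0,0],[0,0,0],[0,0,0],[0,0,0],[0,0,0],[0,0,0],[0,0,0],[0,0,0],[0,0,0],[0,0,0],[0,0,0],[0,0,0],[0,0,0]]'

```text
t: 1.77
position: [421.1, -19.2, 311.3]
tcp_rot: [-0.151, 0.989, 0.0, -0.0]
wrist_force: [0.8, -0.1, -0.1]
gripper_width: 0.497
grasp_force: 0.0
```

Call:
drive_tool --gripper '[0,0,0,0,0,0,0,0,0,0,0]' --dp '[[0,0,0],[0,0,0],[0,0,0],[0,0,0],[0,0,0],[0,0,0],[0,0,0],[0,0,0],[0,0,0],[0,0,0],[0,0,0]]' --rotation '[[0,0,-6.6],[0,0,-6.6],[0,0,-6.6],[0,0,-6.6],[0,0,-6.6],[0,0,-6.6],[0,0,-6.6],[0,0,-6.6],[0,0,-6.6],[0,0,-6.6],[0,0,-6.6]]'

```text
t: 2.68
position: [420.9, -20.7, 310.9]
tcp_rot: [0.708, -0.706, -0.0, 0.0]
wrist_force: [-0.2, 0.1, 0.1]
gripper_width: 0.505
grasp_force: 0.0
```

```bash
python3 - <<'E'
from h import *
s,c=snap('wrist','w1'); print(s['t'],s['position'],rot(s['tcp_rot']).round(3),s['gripper_width'],s['joints'].round(2),c['vertical_fov'],np.array(c['T_tool_cam']).round(2))
E
```

```text
2.6833 [420.8511089  -20.73236621 310.89820071] [[ 0.004 -1.    -0.001]
 [-1.    -0.004  0.   ]
 [-0.     0.001 -1.   ]] 0.5046304894974457 [ 0.34 -0.03 -0.31 -0.   -1.29 -0.34] 70.99416626523826 [[  -0.     -0.96   -0.27   68.21]
 [   1.     -0.     -0.     -0.96]
 [   0.     -0.27    0.96 -143.16]
 [   0.      0.      0.      1.  ]]
```

View pics/w1.png

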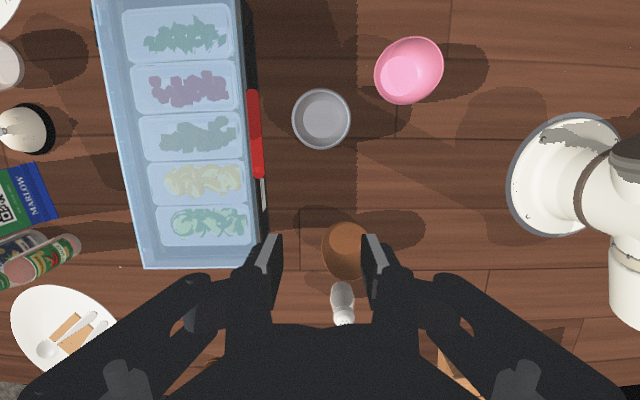

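The wrist view shows the blue tumbler's rim centred at (321,119) and the red lip's outer edge running from (260,90) to (265,178). Brown (346,250) and pink (408,70) are clear of the push.

```bash
python3 - <<'E'
from h import *
s,c=load('w1'); im=c['image'].astype(int)
m=(im[:,:,0]>150)&(im[:,:,1]<80)&(im[:,:,2]<80); m[:,:235]=0;m[:,285:]=0
ys,xs=np.nonzero(m);print(ys.min(),ys.max())
for v in(ys.min()+3,(ys.min()+ys.max())//2,ys.max()-3):
    xx=np.nonzero(m[v])[0];print(v,xx.min(),xx.max(),pix2w(s,c,xx.max()+.5,v,95).round(1),pix2w(s,c,xx.max()-3,v).round(1),pix2w(s,c,xx.max()+.5,v,98).round(1))
for v in(ys.min(),ys.max()):
    print('end',pix2w(s,c,np.nonzero(m[v])[0].mean(),v,98).round(1))
for n,u,v,z in[('rim c',321,119,85),('rimL',292,119,85),('rimR',351,119,85),('rimT',321,88.5,85),('rimB',321,149.5,85),('caddy corner',144,269,95)]:print(n,pix2w(s,c,u,v,z).round(1),pix2w(s,c,u,v).round(1))
E
```

```text
135 178
138 258 261 [497.4 -66.7  95. ] [501.1 -66.9  98.4] [496.8 -66.9  98. ]
156 251 262 [497.3 -44.   95. ] [500.8 -44.5  99.2] [496.6 -44.4  98. ]
175 253 263 [497.2 -19.3  95. ] [501.3 -19.7  97.1] [496.6 -19.9  98. ]
end [497.2 -70.5  98. ]
end [503.3 -15.9  98. ]
rim c [422.5 -89.9  85. ] [422.6 -90.1   9.1]
rimL [459.4 -89.8  85. ] [460.2 -89.9  77.3]
rimR [384.4 -90.1  85. ] [375.5 -90.4  -1.2]
rimT [ 422.6 -126.6   85. ] [ 422.7 -128.5   67.1]
rimB [422.4 -51.4  85. ] [422.4 -49.7  68.5]
caddy corner [681.8 120.6  95. ] [750.5 176.1  -0. ]
```

Lip: front edge at x=497, middle at y≈-71. Tumbler: (422.5,-89). I'll tilt 15° so the fingertips lead, then descend.

Call:
drive_tool --gripper '[0,0,0,0,0,0,0,0,0,0,0,0,0,0,0,0]' --dp '[[0,0,0],[0,0,0],[0,0,0],[-0.0062,0,0.023],[-0.0062,0,0.023],[-0.0062,0,0.023],[-0.0062,0,0.023],[-0.0062,0,0.023],[-0.0062,0,0.023],[-0.0062,0,0.023],[-0.0062,0,0.023],[-0.0062,0,0.023],[-0.0062,0,0.023],[-0.0062,0,0.023],[-0.0062,0,0.023],[0,0,0]]' --rotation '[[0,5,0],[0,5,0],[0,5,0],[0,0,0],[0,0,0],[0,0,0],[0,0,0],[0,0,0],[0,0,0],[0,0,0],[0,0,0],[0,0,0],[0,0,0],[0,0,0],[0,0,0],[0,0,0]]'

```text
t: 4.07
position: [418.2, -21.9, 22.3]
tcp_rot: [-0.7, 0.702, -0.091, -0.097]
wrist_force: [0.3, 0.6, -0.2]
gripper_width: 0.503
grasp_force: 0.0
```

Call:
drive_tool --gripper '[0,0,0,0,0,0,0,0,0,0,0,0,0,0]' --dp '[[0,-0.004,0],[0.0068,0,0.0018],[0.0068,0,0.0018],[0.0068,0,0.0018],[0.0068,0,0.0018],[0.0068,0,0.0018],[0.0068,0,0.0018],[0.0068,0,0.0018],[0.0068,0,0.0018],[0.0068,0,0.0018],[0.0068,0,0.0018],[0.0068,0,0.0018],[0.0068,0,0.0018],[0,0,0]]' --rotation '[[0,0,0],[0,0,0],[0,0,0],[0,0,0],[0,0,0],[0,0,0],[0,0,0],[0,0,0],[0,0,0],[0,0,0],[0,0,0],[0,0,0],[0,0,0],[0,0,0]]'

```text
t: 5.23
position: [424.2, -106.1, 25.5]
tcp_rot: [-0.7, 0.702, -0.092, -0.093]
wrist_force: [0.4, 0.9, -0.9]
gripper_width: 0.497
grasp_force: 0.3
```

```bash
cat > tum.py <<'E'
from h import *
import sys
s,c=snap('wrist',sys.argv[1]); print(s['position'].round(1),s['wrist_force'].round(1))
snap('side',sys.argv[1]+'s')
E
python3 tum.py w2; python3 - <<'E'
from h import *
a=cv2.imread('pics/w2.png')
cv2.imwrite('pics/w2b.png',np.hstack([cv2.resize(a,(480,300)),cv2.resize(cv2.imread('pics/w2s.png')[140:320,230:390],(320,300+0))]))
E
```

```text
[ 424.2 -106.1   25.5] [ 0.4  0.9 -0.9]
```

View pics/w2b.png

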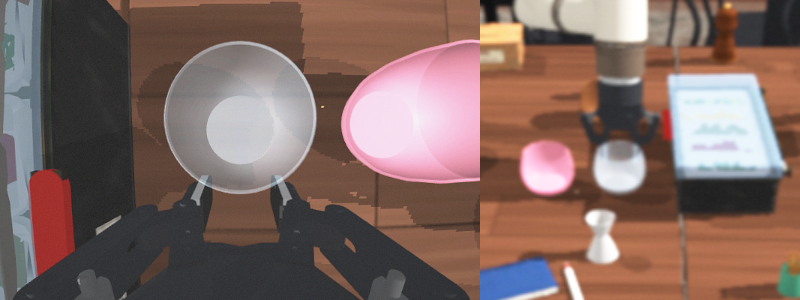

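The tumbler is upright and cradled between the fingertips, with its rim centre at (320,155) in the full wrist image and pink clear beside it. I'll measure it.

```bash
python3 - <<'E'
from h import *
s,c=load('w2')
for p in[(320,155),(219,155),(421,155),(320,54),(320,257)]:print(pix2w(s,c,*p,85).round(1))
print('base',pix2w(s,c,320,173,5).round(1))
E
```

```text
[ 425.6 -148.8   85. ]
[ 460.6 -149.    85. ]
[ 390.6 -148.7   85. ]
[ 425.5 -183.9   85. ]
[ 425.8 -113.5   85. ]
base [ 426.  -148.9    5. ]
```

Call:
drive_tool --gripper '[0,0,0,0,0,0,0,0,0,0,0,0,0]' --dp '[[0.0066,0,0.002],[0.0066,0,0.002],[0.0066,0,0.002],[0.0066,0,0.002],[0.0066,0,0.002],[0,0,0],[-0.005,0,-0.0014],[-0.01,0,-0.0027],[-0.01,0,-0.0027],[-0.01,0,-0.0027],[-0.01,0,-0.0027],[-0.01,0,-0.0027],[0,0,0]]' --rotation '[[0,0,0],[0,0,0],[0,0,0],[0,0,0],[0,0,0],[0,0,0],[0,0,0],[0,0,0],[0,0,0],[0,0,0],[0,0,0],[0,0,0],[0,0,0]]'

```text
t: 6.42
position: [425.3, -80.9, 24.7]
tcp_rot: [0.701, -0.701, 0.092, 0.093]
wrist_force: [-1.0, 0.1, -0.4]
gripper_width: 0.501
grasp_force: 0.0
```

```bash
python3 tum.py w3; python3 - <<'E'
from h import *
a=cv2.imread('pics/w3.png')
cv2.imwrite('pics/w3b.png',np.hstack([cv2.resize(a,(480,300)),cv2.resize(cv2.imread('pics/w3s.png')[140:320,230:390],(320,300+0))]))
E
```

```text
[425.3 -80.9  24.7] [-1.   0.1 -0.4]
```

View pics/w3b.png

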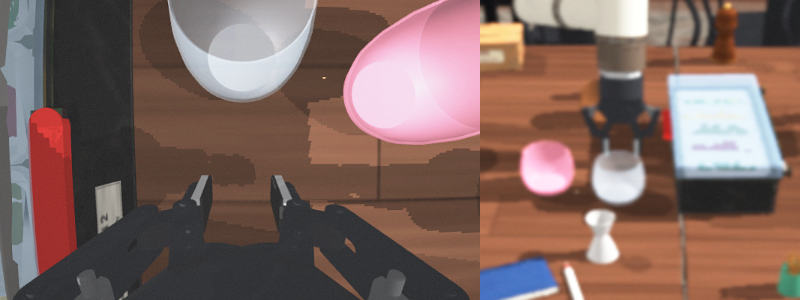

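Call:
drive_tool --gripper '[-1,-1,-1,-1,-1,-1,-1,-1,-1,-1,-1]' --dp '[[0.0065,0,-0.0242],[0.0065,0,-0.0242],[0.0065,0,-0.0242],[0.0065,0,-0.0242],[0.0065,0,-0.0242],[0.0065,0,-0.0242],[0.0065,0,-0.0242],[0.0065,0,-0.0242],[0,0,0],[0,0,0],[0,0,0]]' --rotation '[[0,0,0],[0,0,0],[0,0,0],[0,0,0],[0,0,0],[0,0,0],[0,0,0],[0,0,0],[0,-5,0],[0,-5,0],[0,-5,0]]'

```text
t: 7.43
position: [424.6, -82.1, 225.7]
tcp_rot: [-0.707, 0.707, 0.001, 0.002]
wrist_force: [-0.1, -0.6, -0.1]
gripper_width: -0.001
grasp_force: 0.0
```

Call:
drive_tool --gripper '[-1,-1,-1,-1,-1,-1,-1,-1,-1,-1,-1,-1,-1]' --dp '[[0,0,0],[0,0,0],[0,0,0],[0,0,0],[0,0,0],[0,0,0],[0,0,0],[0,0,0],[0,0,0],[0,0,0],[0,0,0],[0,0,0],[0,0,0]]' --rotation '[[0,0,-6.92],[0,0,-6.92],[0,0,-6.92],[0,0,-6.92],[0,0,-6.92],[0,0,-6.92],[0,0,-6.92],[0,0,-6.92],[0,0,-6.92],[0,0,-6.92],[0,0,-6.92],[0,0,-6.92],[0,0,-6.92]]'

```text
t: 8.52
position: [424.2, -82.9, 224.7]
tcp_rot: [1.0, 0.001, -0.001, -0.0]
wrist_force: [-0.5, 0.2, 0.2]
gripper_width: -0.001
grasp_force: 0.0
```

Call:
drive_tool --gripper '[-1,-1,-1,-1,-1,-1,-1,-1]' --dp '[[0,0,0],[0,0,0],[0,0,0],[0,0,0],[0,0,0],[0,0,0],[0,0,0],[0,0,0]]' --rotation '[[0,6,0],[0,6,0],[0,6,0],[0,6,0],[0,6,0],[0,6,0],[0,6,0],[0,6,0]]'

```text
t: 9.18
position: [409.0, -92.6, 274.9]
tcp_rot: [0.932, -0.001, 0.363, 0.003]
wrist_force: [1.3, -0.3, 0.9]
gripper_width: 0.001
grasp_force: 0.0
```

```bash
python3 - <<'E'
from h import *
s,c=load('w3');print('tumbler',pix2w(s,c,322.7,77,5))
s=bot.get_state();print(s['t'],s['joints'].round(2),s['position'].round(1),rot(s['tcp_rot']).round(3))
E
```

```text
tumbler [ 425.49120371 -184.09581083    5.        ]
9.1833 [ 0.15 -0.35 -1.07  0.72 -0.16  0.75] [409.  -92.6 274.9] [[ 0.736 -0.003  0.676]
 [ 0.001 -1.    -0.006]
 [ 0.676  0.005 -0.736]]
```

Tumbler is now at y≈-184, 113 mm right of the lip's middle. The tilt stops at about 43° (joint limit), which is enough. Next I'll go down to just in front of the lip.

Call:
drive_tool --gripper '[-1,-1,-1,-1,-1,-1,-1,-1,-1,-1,-1]' --dp '[[-0.0094,-0.0022,0.0178],[-0.0094,-0.0022,0.0178],[-0.0094,-0.0022,0.0178],[-0.0094,-0.0022,0.0178],[-0.0094,-0.0022,0.0178],[-0.0094,-0.0022,0.0178],[-0.0094,-0.0022,0.0178],[-0.0094,-0.0022,0.0178],[-0.0094,-0.0022,0.0178],[-0.0094,-0.0022,0.0178],[0,0,0]]' --rotation '[[0,0,0],[0,0,0],[0,0,0],[0,0,0],[0,0,0],[0,0,0],[0,0,0],[0,0,0],[0,0,0],[0,0,0],[0,0,0]]'

```text
t: 10.1
position: [394.4, -85.0, 193.6]
tcp_rot: [0.957, 0.007, 0.288, -0.022]
wrist_force: [-0.1, -0.4, 0.7]
gripper_width: -0.003
grasp_force: 0.0
```

```bash
python3 - <<'E'
from h import *
s,c=snap('wrist','w4');print(s['t'],s['joints'].round(2),s['position'].round(1),s['wrist_force'].round(1),rot(s['tcp_rot']).round(3))
E
```

```text
10.1 [ 0.21 -0.23 -1.07  0.44 -0.16  0.96] [394.4 -85.  193.6] [-0.1 -0.4  0.7] [[ 0.834  0.027  0.551]
 [ 0.001 -0.999  0.047]
 [ 0.551 -0.038 -0.833]]
```

View pics/w4.png

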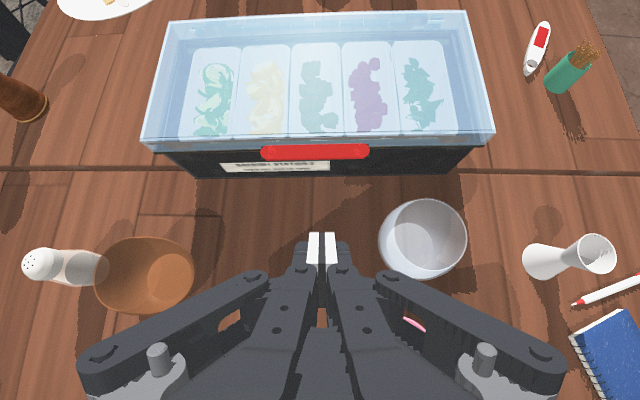

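The tumbler (422,240) is clearly right of the lip, whose middle is at (315,152). Advance, then lower in front of the lip.

Call:
drive_tool --gripper '[-1,-1,-1,-1,-1]' --dp '[[0.0146,-0.003,0.0098],[0.0146,-0.003,0.0098],[0.0146,-0.003,0.0098],[0.0146,-0.003,0.0098],[0,0,0]]' --rotation '[[0,0,0],[0,0,0],[0,0,0],[0,0,0],[0,0,0]]'

```text
t: 10.57
position: [467.9, -72.5, 202.6]
tcp_rot: [0.957, 0.009, 0.288, -0.024]
wrist_force: [0.4, -0.8, 1.0]
gripper_width: 0.0
grasp_force: 0.0
```

```bash
cat > st.py <<'E'
from h import *
s=bot.get_state();print(s['t'],s['joints'].round(2),s['position'].round(1),s['wrist_force'].round(1));print(rot(s['tcp_rot']).round(3))
E
python3 st.py
```

```text
10.5667 [ 0.2  -0.08 -0.92  0.39 -0.16  1.02] [467.9 -72.5 202.6] [ 0.4 -0.8  1. ]
[[ 0.834  0.031  0.551]
 [ 0.003 -0.999  0.052]
 [ 0.552 -0.042 -0.833]]
```

Call:
drive_tool --gripper '[-1,-1,-1,-1,-1,-1,-1,-1]' --dp '[[-0.0091,0.0007,0.0137],[-0.0091,0.0007,0.0137],[-0.0091,0.0007,0.0137],[-0.0091,0.0007,0.0137],[-0.0091,0.0007,0.0137],[-0.0091,0.0007,0.0137],[-0.0091,0.0007,0.0137],[0,0,0]]' --rotation '[[0,0,0],[0,0,0],[0,0,0],[0,0,0],[0,0,0],[0,0,0],[0,0,0],[0,0,0]]'

```text
t: 11.23
position: [463.5, -94.0, 106.3]
tcp_rot: [0.962, 0.014, 0.269, -0.049]
wrist_force: [-0.1, -0.6, 0.2]
gripper_width: -0.0
grasp_force: 0.0
```

```bash
python3 st.py
```

```text
11.2333 [ 0.08  0.13 -0.74 -0.38 -0.16  1.88] [463.5 -94.  106.3] [-0.1 -0.6  0.2]
[[ 0.855  0.052  0.516]
 [-0.    -0.995  0.101]
 [ 0.519 -0.087 -0.851]]
```

```bash
cat > plan.py <<'E'
from h import *
import sys
# plan.py psi tau x y z : total rotvec (deg, tool) and world D in desired tool axes
psi,tau,x,y,z=map(float,sys.argv[1:]);p,t=np.radians([psi,tau])
hd=np.array([np.cos(p),np.sin(p),0]);up=np.array([0,0,1.])
Z=hd*np.sin(t)-up*np.cos(t);X=hd*np.cos(t)+up*np.sin(t);Y=np.cross(Z,X)
Rd=np.c_[X,Y,Z]; s=bot.get_state();R0=rot(s['tcp_rot'])
print('rot',np.degrees(R.from_matrix(R0.T@Rd).as_rotvec()).round(1))
D=np.array([x,y,z])-s['position'];print('D',D.round(1),'tool0',(R0.T@D).round(1),'toolD',(Rd.T@D).round(1));print(s['joints'].round(2),s['position'].round(1),s['wrist_force'].round(1))
print(R0.round(3))
E
python3 plan.py -12 31 463 -75 106;python3 plan.py -15 42 463 -75 106
```

```text
rot [-12.    0.3  10.3]
D [-0.5 19.  -0.3] tool0 [ -0.6 -18.9   1.9] toolD [ -4.  -18.4  -2. ]
[ 0.08  0.13 -0.74 -0.38 -0.16  1.88] [463.5 -94.  106.3] [-0.1 -0.6  0.2]
[[ 0.855  0.052  0.516]
 [-0.    -0.995  0.101]
 [ 0.519 -0.087 -0.851]]
rot [-14.7  11.3  11.5]
D [-0.5 19.  -0.3] tool0 [ -0.6 -18.9   1.9] toolD [ -4.2 -18.2  -3.4]
[ 0.08  0.13 -0.74 -0.38 -0.16  1.88] [463.5 -94.  106.3] [-0.1 -0.6  0.2]
[[ 0.855  0.052  0.516]
 [-0.    -0.995  0.101]
 [ 0.519 -0.087 -0.851]]
```

Call:
drive_tool --gripper '[-1,-1,-1,-1,-1,-1,-1]' --dp '[[0,-0.003,0],[0,-0.003,0],[0,-0.003,0],[0,-0.003,0],[0,-0.003,0],[0,-0.003,0],[0,0,0]]' --rotation '[[-2,0,1.7],[-2,0,1.7],[-2,0,1.7],[-2,0,1.7],[-2,0,1.7],[-2,0,1.7],[0,0,0]]'

```text
t: 11.82
position: [471.2, -122.8, 143.1]
tcp_rot: [0.967, -0.08, 0.24, -0.026]
wrist_force: [-0.6, -0.8, -1.3]
gripper_width: -0.002
grasp_force: 0.0
```

```bash
python3 plan.py -15 42 463 -75 106
```

```text
rot [-8.  14.8  2.7]
D [ -8.2  47.8 -37.1] tool0 [-32.2 -42.7  29.5] toolD [-39.9 -44.1  14. ]
[ 0.09  0.07 -0.86  0.21 -0.16  1.12] [ 471.2 -122.8  143.1] [-0.6 -0.8 -1.3]
[[ 0.872 -0.143  0.468]
 [-0.168 -0.986  0.011]
 [ 0.46  -0.088 -0.884]]
```

Call:
drive_tool --gripper '[-1,-1,-1,-1,-1,-1]' --dp '[[-0.003,-0.009,0],[-0.003,-0.009,0],[-0.003,-0.009,0],[-0.003,-0.009,0],[-0.003,-0.009,0],[0,0,0]]' --rotation '[[-4,0,2],[-4,1,2],[-2,4,0.5],[0,5,0],[0,5,0],[0,0,0]]'

```text
t: 12.32
position: [462.2, -100.6, 226.7]
tcp_rot: [0.95, -0.108, 0.293, 0.015]
wrist_force: [-0.7, -0.8, -0.3]
gripper_width: -0.001
grasp_force: 0.0
```

```bash
python3 plan.py -15 42 463 -75 106
```

```text
rot [-3.2  8.   0.9]
D [   0.8   25.6 -120.7] tool0 [-71.9 -21.   98. ] toolD [-85.1 -24.9  85.8]
[ 0.07 -0.13 -1.02  0.95 -0.16  0.37] [ 462.2 -100.6  226.7] [-0.7 -0.8 -0.3]
[[ 0.805 -0.213  0.553]
 [-0.195 -0.976 -0.092]
 [ 0.56  -0.034 -0.828]]
```

Call:
drive_tool --gripper '[-1,-1,-1,-1,-1,-1,-1]' --dp '[[0,-0.004,0],[0,-0.004,0],[0,-0.004,0],[0,0,0],[0,0,0],[0,0,0],[0,0,0]]' --rotation '[[-3.5,1,4],[-3.5,1,4],[-3.5,2,3],[0,4,0],[0,4,0],[0,4,0],[0,0,0]]'

```text
t: 12.9
position: [476.8, -82.4, 252.9]
tcp_rot: [0.914, -0.187, 0.35, 0.085]
wrist_force: [0.6, -1.2, -1.0]
gripper_width: -0.002
grasp_force: 0.0
```

```bash
python3 plan.py -15 45 463 -75 106
```

```text
rot [ 7.   2.9 -5.4]
D [ -13.8    7.4 -146.9] tool0 [-110.2   -4.6   98.4] toolD [-114.7   -3.5   93.1]
[-0.22 -0.15 -1.06  2.   -0.16 -0.56] [476.8 -82.4 252.9] [ 0.6 -1.2 -1. ]
[[ 0.685 -0.402  0.608]
 [-0.283 -0.916 -0.286]
 [ 0.671  0.023 -0.741]]
```

Call:
drive_tool --gripper '[-1,-1,-1,-1,-1,-1,-1,-1,-1]' --dp '[[-0.011,0,0.0098],[-0.011,0,0.0098],[-0.011,0,0.0098],[-0.011,0,0.0098],[-0.011,0,0.0098],[-0.011,0,0.0098],[-0.011,0,0.0098],[-0.011,0,0.0098],[0,0,0]]' --rotation '[[0,0,0],[0,0,0],[0,0,0],[0,0,0],[0,0,0],[0,0,0],[0,0,0],[0,0,0],[0,0,0]]'

```text
t: 13.65
position: [481.6, -74.9, 203.8]
tcp_rot: [0.928, -0.194, 0.307, 0.079]
wrist_force: [-0.1, 0.5, 0.8]
gripper_width: -0.002
grasp_force: 0.0
```

```bash
python3 plan.py -25 42 463 -75 75
```

```text
rot [0.6 5.  1.6]
D [-1.860e+01 -1.000e-01 -1.288e+02] tool0 [-91.1   4.3  92.9] toolD [-98.7   7.9  84.5]
[-0.22 -0.05 -1.07  2.05 -0.16 -0.63] [481.6 -74.9 203.8] [-0.1  0.5  0.8]
[[ 0.735 -0.409  0.54 ]
 [-0.313 -0.912 -0.266]
 [ 0.601  0.027 -0.799]]
```

Call:
drive_tool --gripper '[-1,-1,-1,-1,-1,-1,-1,-1,-1,-1,-1,-1]' --dp '[[0,0,0],[0,0,0],[0,0,0],[0,0,0],[0,0,0],[0,0,0],[0,0,0],[0,0,0],[0,0,0],[0,0,0],[0,0,0],[0,0,0]]' --rotation '[[0,-6,0],[0,-6,0],[0,-6,0],[2.1,0,-5.6],[2.1,0,-5.6],[2.1,0,-5.6],[2.1,0,-5.6],[2.1,0,-5.6],[2.1,0,-5.6],[2.1,0,-5.6],[2.1,0,-5.6],[0,0,0]]'

```text
t: 14.65
position: [508.9, -91.9, 241.3]
tcp_rot: [0.949, 0.114, 0.285, 0.067]
wrist_force: [0.4, 1.2, -0.4]
gripper_width: 0.002
grasp_force: 0.0
```

```bash
python3 plan.py 25 25 460 -80 120
```

```text
rot [16.6 -6.  -7.4]
D [ -48.9   11.9 -121.3] tool0 [-100.5  -43.5   72.4] toolD [-86.9 -31.4  93.3]
[ 0.15 -0.06 -0.87  0.69 -0.23  1.03] [508.9 -91.9 241.3] [ 0.4  1.2 -0.4]
[[ 0.811  0.178  0.557]
 [ 0.255 -0.965 -0.062]
 [ 0.526  0.192 -0.828]]
```

Call:
drive_tool --gripper '[-1,-1,-1,-1,-1,-1]' --dp '[[-0.009,-0.005,-0.007],[-0.009,-0.005,-0.007],[-0.009,-0.005,-0.007],[-0.009,-0.005,-0.007],[0,0,0],[0,0,0]]' --rotation '[[0,-5,0],[4,-2,-1.8],[4,-1.5,-1.8],[4,0,-1.8],[4,0,-1.8],[0,0,0]]'

```text
t: 15.15
position: [470.4, -90.8, 246.5]
tcp_rot: [0.962, 0.177, 0.205, -0.016]
wrist_force: [1.4, -0.6, 0.7]
gripper_width: -0.001
grasp_force: 0.0
```

```bash
python3 plan.py 28 30 465 -85 120
```

```text
rot [ 5.6  6.5 -5.8]
D [  -5.4    5.8 -126.5] tool0 [-53.4 -12.7 114.3] toolD [-65.   -7.7 108.5]
[ 0.11 -0.05 -0.53 -0.09 -0.69  1.89] [470.4 -90.8 246.5] [ 1.4 -0.6  0.7]
[[ 0.853  0.347  0.389]
 [ 0.334 -0.937  0.103]
 [ 0.4    0.043 -0.915]]
```

Call:
drive_tool --gripper '[-1,-1,-1,-1,-1,-1,-1]' --dp '[[-0.0098,-0.0017,0.0185],[-0.0098,-0.0017,0.0185],[-0.0098,-0.0017,0.0185],[-0.0098,-0.0017,0.0185],[-0.0098,-0.0017,0.0185],[-0.0098,-0.0017,0.0185],[0,0,0]]' --rotation '[[1,1.1,-1],[1,1.1,-1],[1,1.1,-1],[1,1.1,-1],[1,1.1,-1],[1,1.1,-1],[0,0,0]]'

```text
t: 15.73
position: [458.6, -85.6, 114.5]
tcp_rot: [0.938, 0.235, 0.245, -0.067]
wrist_force: [-0.6, -0.6, -0.4]
gripper_width: -0.002
grasp_force: 0.0
```

```bash
python3 plan.py 28 40 468 -80 75
```

```text
rot [-0.7 10.6 -0.1]
D [  9.4   5.6 -39.5] tool0 [-9.8 -0.  39.8] toolD [-17.   -0.5  37.3]
[-0.08  0.15 -0.57 -0.61 -0.5   2.63] [458.6 -85.6 114.5] [-0.6 -0.6 -0.4]
[[ 0.77   0.474  0.428]
 [ 0.409 -0.88   0.24 ]
 [ 0.49  -0.01  -0.871]]
```

Call:
drive_tool --gripper '[-1,-1,-1,-1,-1,-1]' --dp '[[-0.0025,0,0.01],[-0.003,0,0.0097],[-0.0035,0,0.0095],[-0.004,0,0.0093],[0,0,0],[0,0,0]]' --rotation '[[0,2,0],[0,2,0],[0,2,0],[0,1,0],[0,0,0],[0,0,0]]'

```text
t: 16.23
position: [470.7, -79.1, 82.7]
tcp_rot: [0.921, 0.233, 0.302, -0.079]
wrist_force: [0.3, 0.9, 0.5]
gripper_width: -0.002
grasp_force: 0.0
```

```bash
python3 plan.py 28 37 492 -76 70; python3 tum.py w5; python3 - <<'E'
from h import *
a=cv2.imread('pics/w5.png')
cv2.imwrite('pics/w5b.png',np.hstack([a[60:340,140:500],cv2.resize(cv2.imread('pics/w5s.png')[150:280,230:390],(345,280))]))
E
```

```text
rot [-0.5  0.6  0.2]
D [ 21.3   3.1 -12.7] tool0 [ 8.8  7.5 22.2] toolD [ 8.6  7.3 22.4]
[-0.22  0.24 -0.53 -0.97 -0.5   3.09] [470.7 -79.1  82.7] [0.3 0.9 0.5]
[[ 0.709  0.477  0.52 ]
 [ 0.381 -0.879  0.286]
 [ 0.593 -0.005 -0.805]]
[470.7 -79.1  82.7] [0.3 0.9 0.5]
```

View pics/w5b.png

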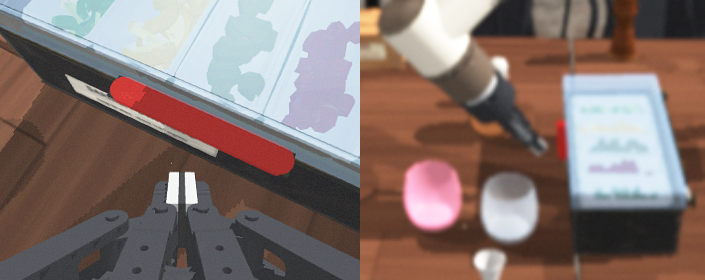

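Call:
drive_tool --gripper '[-1,-1,-1,-1,-1]' --dp '[[0,0,0.003],[0,0,0.003],[0,0,0.003],[0,0,0.003],[0,0,0]]' --rotation '[[0,0,5],[0,0,5],[0,0,5],[0,0,5],[0,0,0]]'

```text
t: 16.75
position: [477.9, -74.4, 73.6]
tcp_rot: [0.947, 0.07, 0.285, -0.131]
wrist_force: [0.2, 0.7, 0.3]
gripper_width: -0.001
grasp_force: 0.0
```

```bash
python3 plan.py 28 37 493 -74 68
```

```text
rot [ -0.5   0.5 -19.7]
D [15.1  0.4 -5.6] tool0 [ 9.4  4.  12.5] toolD [ 7.4  6.8 12.6]
[-0.22  0.26 -0.52 -1.   -0.49  2.78] [477.9 -74.4  73.6] [0.2 0.7 0.3]
[[ 0.828  0.207  0.521]
 [ 0.058 -0.956  0.288]
 [ 0.558 -0.208 -0.803]]
```

Call:
drive_tool --gripper '[-1,-1,-1,-1,-1,-1,-1]' --dp '[[0.0031,0.0013,0.0042],[0.0031,0.0013,0.0042],[0.0031,0.0013,0.0042],[0,0,0],[0.0017,-0.0006,-0.0024],[0.0017,-0.0006,-0.0024],[0,0,0]]' --rotation '[[0,0,0],[0,0,0],[0,0,0],[0,0,0],[0,0,0],[0,0,0],[0,0,0]]'

```text
t: 17.33
position: [493.1, -74.2, 74.1]
tcp_rot: [0.947, 0.071, 0.286, -0.131]
wrist_force: [0.9, 0.7, 0.2]
gripper_width: -0.002
grasp_force: 0.0
```

```bash
python3 plan.py 28 37 493 -74 68; python3 - <<'E'
from h import *
s,c=snap('wrist','w6'); cv2.imwrite('pics/w6c.png',cv2.resize(c['image'][100:300,180:460,::-1],None,fx=2.5,fy=2.5))
E
```

```text
rot [ -0.4   0.5 -19.7]
D [-0.1  0.2 -6.1] tool0 [-3.5  1.1  4.9] toolD [-3.7 -0.2  4.9]
[-0.2   0.28 -0.5  -0.99 -0.48  2.75] [493.1 -74.2  74.1] [0.9 0.7 0.2]
[[ 0.827  0.208  0.522]
 [ 0.059 -0.956  0.288]
 [ 0.559 -0.207 -0.803]]
```

View pics/w6c.png

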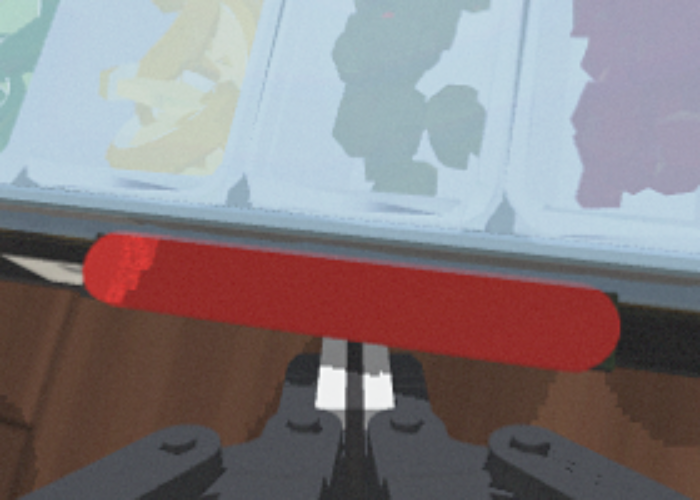

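The fingertips disappear under the lip's front edge at its middle, around (355,335) in the crop. There is no contact yet, so I'll raise gently.

Call:
drive_tool --gripper '[-1,-1,-1,-1,-1,-1,-1]' --dp '[[0.0036,0.0002,-0.0008],[0.0017,-0.0006,-0.0024],[0.0017,-0.0006,-0.0024],[0.0017,-0.0006,-0.0024],[0.0017,-0.0006,-0.0024],[0.0017,-0.0006,-0.0024],[0,0,0]]' --rotation '[[0,0,0],[0,0,0],[0,0,0],[0,0,0],[0,0,0],[0,0,0],[0,0,0]]'

```text
t: 17.97
position: [495.7, -74.3, 91.7]
tcp_rot: [0.947, 0.071, 0.286, -0.131]
wrist_force: [-0.8, -0.3, -0.1]
gripper_width: -0.002
grasp_force: 0.6
```

```bash
cat > lid.py <<'E'
from h import *
import sys
s,c=snap('wrist',sys.argv[1]); im=c['image'].astype(int)
m=((im[:,:,0]>110)&(im[:,:,1]<70)&(im[:,:,2]<70)).astype(np.uint8)
n,l,st,ce=cv2.connectedComponentsWithStats(m); i=1+st[1:,4].argmax()
P=[]
ys,xs=np.nonzero(l==i)
for u,v in list(zip(xs,ys))[::37]: P.append(pix2w(s,c,u,v))
P=np.array(P);print('red',st[i],P.min(0).round(0),np.median(P,0).round(0),P.max(0).round(0))
m=np.median(P,0);print('theta~',np.arctan2(m[2]-97,679-m[0]).round(2))
print(s['t'],s['joints'].round(2),s['position'].round(1),s['wrist_force'].round(1))
E
python3 lid.py l1
```

```text
red [ 215  199  211   55 6386] [ 479. -124.   90.] [505. -79. 114.] [514.   1. 245.]
theta~ 0.1
17.9667 [-0.18  0.24 -0.49 -0.93 -0.49  2.66] [495.7 -74.3  91.7] [-0.8 -0.3 -0.1]
```

Call:
drive_tool --gripper '[-1,-1,-1,-1,-1,-1,-1,-1]' --dp '[[0.0073,-0.0024,-0.0095],[0.0081,-0.0022,-0.009],[0.0086,-0.002,-0.0084],[0.0092,-0.0018,-0.0079],[0.0098,-0.0016,-0.0072],[0.0103,-0.0013,-0.0066],[0.0106,-0.0011,-0.0059],[0,0,0]]' --rotation '[[0,0,0],[0,0,0],[0,0,0],[0,0,0],[0,0,0],[0,0,0],[0,0,0],[0,0,0]]'

```text
t: 18.68
position: [519.2, -74.7, 175.4]
tcp_rot: [0.946, 0.071, 0.287, -0.13]
wrist_force: [-0.4, -0.8, 0.3]
gripper_width: -0.002
grasp_force: 0.4
```

```bash
python3 lid.py l2; python3 plan.py 28 37 582 -74 228
```

```text
red [ 224  201  198   32 1471] [ 533. -122.  185.] [536. -74. 188.] [539. -19. 189.]
theta~ 0.56
18.6833 [-0.1   0.13 -0.43 -0.68 -0.57  2.31] [519.2 -74.7 175.4] [-0.4 -0.8  0.3]
rot [ -0.4   0.4 -19.6]
D [63.8  0.5 54. ] tool0 [83.   1.7 -9.7] toolD [77.7 29.5 -9.1]
[-0.1   0.13 -0.43 -0.68 -0.57  2.31] [518.2 -74.5 174. ] [-0.7 -0.1 -0.5]
[[ 0.826  0.209  0.524]
 [ 0.059 -0.956  0.288]
 [ 0.561 -0.207 -0.802]]
```

Call:
drive_tool --gripper '[-1,-1,-1,-1,-1,-1,-1,-1,-1]' --dp '[[0.0111,-0.0008,-0.005],[0.0115,-0.0006,-0.0043],[0.0117,-0.0003,-0.0034],[0.0119,-0.0001,-0.0027],[0.0121,0.0002,-0.0019],[0.0122,0.0004,-0.0011],[0.0122,0.0007,-0.0003],[0.0122,0.0009,0.0006],[0,0,0]]' --rotation '[[0,0,0],[0,0,0],[0,0,0],[0,0,0],[0,0,0],[0,0,0],[0,0,0],[0,0,0],[0,0,0]]'

```text
t: 19.48
position: [589.4, -75.0, 242.0]
tcp_rot: [0.946, 0.071, 0.287, -0.13]
wrist_force: [0.6, -0.6, 0.4]
gripper_width: 0.001
grasp_force: 0.0
```

```bash
python3 lid.py l3; python3 plan.py 28 37 658 -74 264
```

```text
red [ 220  209  196   37 2707] [ 594. -116.  246.] [599. -74. 257.] [605. -14. 260.]
theta~ 1.11
19.4833 [-0.05  0.15 -0.25 -0.53 -0.67  2.1 ] [589.4 -75.  242. ] [ 0.6 -0.6  0.4]
rot [ -0.4   0.4 -19.7]
D [70.   0.8 23.1] tool0 [70.8  9.  18.3] toolD [63.5 32.2 19. ]
[-0.05  0.15 -0.25 -0.53 -0.67  2.1 ] [588.  -74.8 240.9] [-0.9  1.   0.3]
[[ 0.827  0.208  0.523]
 [ 0.058 -0.956  0.288]
 [ 0.56  -0.208 -0.802]]
```

Call:
drive_tool --gripper '[-1,-1,-1,-1,-1,-1,-1,-1,-1,-1,-1]' --dp '[[0.0121,0.0012,0.0015],[0.012,0.0014,0.0023],[0.0117,0.0017,0.0031],[0.0115,0.0019,0.0039],[0.0112,0.0021,0.0046],[0.0108,0.0023,0.0054],[0.0104,0.0025,0.0061],[0,0,0],[0,0,0],[0,0,0],[0,0,0]]' --rotation '[[0,0,0],[0,0,0],[0,0,0],[0,0,0],[0,0,0],[0,0,0],[0,0,0],[0,0,0],[0,0,0],[0,0,0],[0,0,0]]'

```text
t: 20.45
position: [668.7, -74.9, 260.5]
tcp_rot: [0.947, 0.07, 0.285, -0.131]
wrist_force: [0.7, 0.9, -0.5]
gripper_width: 0.001
grasp_force: 0.0
```

```bash
python3 lid.py l4; python3 plan.py 28 37 600 -74 264
```

```text
red [ 242  138  175   30 2877] [ 722. -118.  258.] [725. -70. 266.] [728. -12. 273.]
theta~ 1.84
20.45 [-0.04  0.26 -0.07 -0.48 -0.73  2.03] [668.7 -74.9 260.5] [ 0.7  0.9 -0.5]
rot [ -0.5   0.5 -19.7]
D [-68.8   0.9   3.2] tool0 [-55.  -15.8 -38.2] toolD [-46.2 -33.1 -38.9]
[-0.04  0.26 -0.07 -0.48 -0.73  2.03] [668.8 -74.9 260.8] [-0.6  0.3 -0.6]
[[ 0.828  0.207  0.522]
 [ 0.058 -0.956  0.288]
 [ 0.558 -0.208 -0.803]]
```

The lid is open at about 1.83 rad on its own, with the lip at x≈725 and the tool off it. I'll withdraw back and up, then check.

Call:
drive_tool --gripper '[-1,-1,-1,-1,-1,-1,-1,-1,-1,-1]' --dp '[[-0.01,-0.003,-0.0085],[-0.01,-0.003,-0.0085],[-0.01,-0.003,-0.0085],[-0.01,-0.003,-0.0085],[-0.01,-0.003,-0.0085],[-0.01,-0.003,-0.0085],[0,0,0],[0,0,0],[0,0,0],[0,0,0]]' --rotation '[[0,0,0],[0,0,0],[0,0,0],[0,0,0],[0,0,0],[0,0,0],[0,0,0],[0,0,0],[0,0,0],[0,0,0]]'

```text
t: 21.33
position: [589.8, -75.8, 271.8]
tcp_rot: [0.947, 0.07, 0.285, -0.131]
wrist_force: [1.0, -0.2, -0.4]
gripper_width: -0.002
grasp_force: 0.0
```

```bash
python3 lid.py l5; python3 - <<'E'
from h import *
s,c=snap('side','s9'); cv2.imwrite('pics/s9c.png',cv2.resize(c['image'][100:340,200:440,::-1],None,fx=2.4,fy=2.4))
E
```

```text
red [ 278   51  148   24 2813] [ 573. -118.    2.] [725. -70. 266.] [1011.  103.  425.]
theta~ 1.84
21.3333 [-0.05  0.12 -0.22 -0.49 -0.73  2.05] [589.8 -75.8 271.8] [ 1.  -0.2 -0.4]
```

View pics/s9c.png

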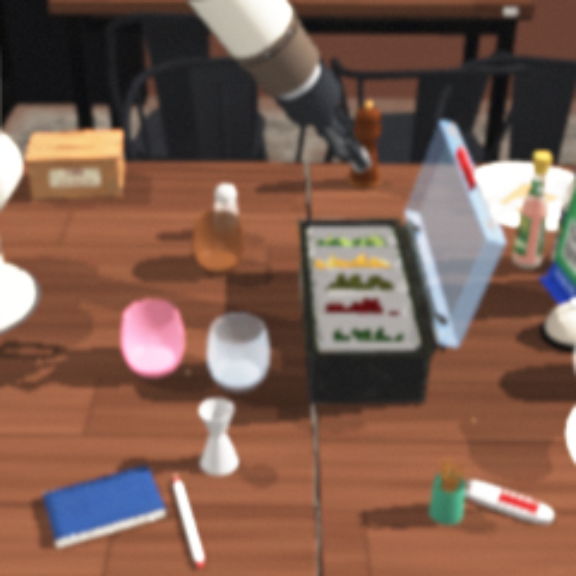

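The lid leans back open by itself (lip at about (465,168)), the tumbler stands upright at (238,352), the bystanders haven't moved and the arm is clear.

```bash
python3 -c "
from plant import bot
print(bot.finish_job())"
```

```text
the job is handed in; nothing more can be done
None
```

I slid the tumbler about 113 mm to the right of the lip's middle, flipped the lid fully open (about 1.83 rad) to rest there by itself, and handed the job in at about 21 s; no verdict came back.

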